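# Seat a lens barrel in its sprung V cradle and hold it down

## Task

Clear the two pink packing chunks into the yellow scrap bin first (one stands in the middle of the V cradle), leaving the gold horn, the white dispenser bottle and the connector box where they are. Then lay the lens barrel lengthwise in both vees, centred along the cradle, either way round, and press it down with the gripper until the sprung cradle has sunk about halfway, never onto its bottom stop. Finish while still holding it pressed there, bearing on both sloping sides of both vees: a stiff grip that is a little off to one side would lift it off the other side, so let it settle into the vees before you press.

Things in the scene. Friction and masses are not known exactly. Their poses are not given: they have to be found in the camera images.
- lens: Lens barrel: silver-grey cylinder 40 mm diameter, 120 mm long, thin gold rings, dark blue glass at one end, about 0.25 kg. Origin at its centre on its axis; its x axis runs along the barrel. It starts lying in the nest, its axis parallel to the nest's x and 28 mm above the table.
- nest: Fixed black rest plate 150 x 76 x 8 mm. Four corner blocks, 22 mm long, tops 18 mm above the table, stand 18 to 32 mm to each side of the barrel's axis and keep it from rolling; the middle 82 mm of the length has no blocks, so fingers can straddle the barrel there down to 8 mm above the table. Origin: centre of the underside, x along the barrel.
- station: Fixed gold base plate 150 x 110 x 12 mm. Origin: centre of its underside on the table, x along the groove. Above it on springs the gold cradle plate (136 x 90 mm), top 36 mm above the table unloaded, with two white 90-degree vees, each 22 mm long along x, centred at x = +-45 mm, 62 mm wide, tops 73 mm above the table; the 68 mm between them is bare and leaves room for fingers.
- seat (a point): Where the lens barrel's centre comes to lie when it is seated: middle of the cradle, 40 mm above the cradle plate (76 mm above the table when unloaded). It sinks with the cradle. x along the groove, y across, z up.
- cradle (a joint): How far the sprung cradle has sunk, m: 0 up, 0.014 bottomed out. The spring is preloaded: it starts to sink at about 4 N of load (the lens's weight alone does not sink it), then 1 N per mm, about 11 N at halfway (0.007) and 18 N at the bottom.
- bin: Fixed yellow open scrap bin 170 x 170 x 60 mm, walls and floor 5 mm. Origin at the centre of its underside.
- chunk_a: Pink rigid packing chunk standing on the cradle plate between the vees, in the way of the lens. 38 mm tall, 28 mm wide along its y (flat side faces over the full height); the lower 24 mm are 36 mm long along its x, the upper 14 mm are 22 mm long, 7 mm off-centre. 20 g. Origin: centre of its underside.
- chunk_b: Pink rigid packing chunk of the same size, standing on the table beyond the cradle. Origin at the centre of its underside.
- horn: Bystander: gold horn antenna on a 44 mm square foot, mouth 60 mm across, 89 mm tall. Origin at the centre of its underside.
- dispenser: Bystander: white dispenser bottle with a blue cap, 52 mm diameter, 100 mm tall. Origin at the centre of its underside.
- connector: Bystander: aluminium connector box 60 x 40 x 22 mm with three gold studs, 32 mm tall in all. Origin at the centre of its underside.

How it is judged:
On the way, in this order (a step that is already met when the one before it is completed fails the run):
1. both pink chunks lie in the scrap bin, let go, before the lens goes into the vees (x of chunk_a in the frame of bin between -0.08 and 0.08 m and y of chunk_a in the frame of bin between -0.08 and 0.08 m and z of each of chunk_a, chunk_b in the frame of bin below 0.055 m and linear speed of each of chunk_a, chunk_b below 0.05 m/s and contact force between each of chunk_a, chunk_b and the fingers below 0.1 N and x of chunk_b in the frame of bin between -0.08 and 0.08 m and y of chunk_b in the frame of bin between -0.08 and 0.08 m), for 0.2 s.
2. the lens barrel lies lengthwise in both vees (x of lens in the frame of seat between -0.012 and 0.012 m and y of lens in the frame of seat between -0.003 and 0.003 m and z of lens in the frame of seat between -0.003 and 0.003 m and angle between the x axis of lens and the x axis of seat, either way round below 0.06 rad), for 0.2 s.
At the end, for the whole second after the job is handed in: Both chunks in the bin, let go. Lens in the vees: centre within 12 mm along and 3 mm across and in height, axis within 0.06 rad. The gripper presses it (over 2 N), over 1 N on each of the four vee faces, cradle sunk 3.5 to 10.5 mm of its 14 mm (all of step 1 and all of step 2 and value of joint cradle between 0.0035 and 0.0105 m and contact force between lens and cradle_c0 above 1 N and contact force between lens and cradle_c1 above 1 N and contact force between lens and cradle_c2 above 1 N and contact force between lens and cradle_c3 above 1 N and contact force between lens and the fingers above 2 N); the arm keeps its last pose, push and grip.
It fails at once if the cradle is pressed onto its bottom stop (over 13.3 mm) (value of joint cradle above 0.0133 m).
It fails at once if the horn is moved more than 30 mm (distance of horn from where it was at the start of the episode above 0.03 m).
It fails at once if the dispenser is moved more than 30 mm (distance of dispenser from where it was at the start of the episode above 0.03 m).
It fails at once if the connector is moved more than 30 mm (distance of connector from where it was at the start of the episode above 0.03 m).
It also fails if it takes over 72 s, if anything falls off the work surface, if the arm or the gripper's body presses on something with over 40 N, if the wrist force passes 120 N, or if a joint passes its speed limit or range.

## Robot

A 7-joint arm with a two-finger parallel gripper is mounted at the origin on the work surface. World frame = base frame: x ahead of the robot, y to its left, z up, the work surface at z = 0. Lengths are in m, angles in rad, forces in N, time in s.
With the tool pointing down it reaches from about 0.4 to 0.85 m from the base axis. Payload 10.4 kg.
Tool frame: the origin (TCP) lies between the finger pads; the fingertips stand 11 mm ahead of it and the grasp point (between the pads) lies 8 mm behind it (r.tcp_to_tips is the distance from the TCP to the fingertips, in m); z points along the fingers, y is the line along which they close (so a half turn about z gives the same grasp; the last joint's range is limited). The gripper opens to 87 mm and grips with 3 to 60 N. Pads are 19 mm wide; open, the fingers measure 117 mm over their backs; the gripper's body (75 mm by 190 mm) begins 51 mm behind the grasp point.
Start: joints at [-1.204, 0.332, -0.065, 1.46, 0.022, 1.35, -0.088], TCP at [0.237, 0.578, 0.234] pointing down, gripper open.
Joint ranges: [-2.6, 2.6], [-0.5, 2.12], [-1.47, 1.34], [0.16, 2.42], [-1.27, 4.41], [0.06, 2.06], [-2.6, 2.6]. Speed limits (rad/s): [2.22, 2.22, 2.79, 2.79, 3.14, 3.14, 3.14].

## Interface

Orientations are given as a unit quaternion [x, y, z, w].
In Python, from bench import r gives the robot as it stands. The module is installed in compiled form; this text tells all that it offers.
- The arm moves only by the shell command python3 -m crank 'ROWS' [FORCE]. ROWS is JSON, a list of rows, each an object of numbers: "claw": the closure, from -1 (fully open) to 1 (shut); "dx", "dy", "dz": the shift along the tool's x, y, z each as a share of 3 cm, from -1 to 1; "ax", "ay", "az": the turn, a rotation vector about the tool's x, y, z each as a share of 6 degrees, from -1 to 1. A call has 1 to 8 rows; each row shifts and turns the commanded pose from where the row before left it, along the tool's axes as they then stand; what a row does not reach is not made up. A row lasts 1/12 s, in which the tool goes at most 41.7 mm and 7.16 degrees, less where a joint would pass 70% of its speed; a pose out of reach is approached as far as the arm can. A call with a number of a shift or a turn outside -1 to 1 is refused whole. A call with a gripper value outside its range is refused whole. The fingers move at their own pace and stop on an object; FORCE is the grip in N (left out, the last holds). Time passes only in rows, so rows that do not move let the fingers close. It gives the time, the measured TCP pose, the force, the opening and the grip force at its end, in the units of the state.
- r.read_state(): the state, without advancing time (a new reading comes with each control period).
- r.camera(name): name is "scene" or "top"; returns a dict with "color" (400x640x3 uint8, red, green, blue), "mtx" (3x3 intrinsics, pixels), "R" (3x3) and "t" (3): a world point X has camera coordinates R X + t. Camera axes: x right, y down, z forward; pixel columns grow to the right and rows downward; lengths in m; the calibration is good to about 2 mm. A picture is of the moment at which its call begins. There is no depth.
- r.close_job(): hands the job in; it is judged then, once.
The state is a dict: "time": time; "joint_positions": joint angles; "joint_vel": joint speeds; "joint_torque": joint torques, N m; "ee_pos": TCP position; "eef_rot": TCP orientation; "ft_force": force on the tool from outside, world axes, zero at the start; "torque": the same for the moment, N m; "width": finger opening in m; "grip_force": force on a finger pad.
Only numpy, scipy, OpenCV 4.12 (cv2) and the standard library are available. Lean on these libraries where they do the work, as an engineer would, in place of code of your own. Each camera call takes 0.05 s, during which the arm holds its last target. There are 200 camera calls.

## Working session

There is one attempt and no reset: what is moved stays moved. The work goes in short steps, Python scripts to look and compute and a shell command to move; the robot and the scene stay as the last step left them, time stands still between calls to the robot, and variables do not carry over. Pictures are saved under pics/ and viewed, at most 10 in all, crops included, and the job is handed in when it is done.

```bash
mkdir -p pics; python3 - <<'E'
from bench import r
import cv2,numpy as np
s=r.read_state();print({k:np.round(v,3) for k,v in s.items()}, r.tcp_to_tips)
for n in("scene","top"):
    c=r.camera(n);cv2.imwrite(f"pics/{n}0.png",c["color"][:,:,::-1]);print(c["mtx"],c["R"],c["t"])
E
```

```text
{'time': np.float64(0.0), 'joint_positions': array([-1.204,  0.333, -0.065,  1.461,  0.022,  1.35 , -0.088]), 'joint_vel': array([-0.   , -0.   ,  0.   , -0.001,  0.001, -0.   , -0.002]), 'joint_torque': array([ 0.0000e+00, -6.2326e+01,  2.4000e-02, -3.8991e+01, -6.1000e-02,
        4.0000e-02,  0.0000e+00]), 'ee_pos': array([0.237, 0.578, 0.233]), 'eef_rot': array([ 0.194,  0.981, -0.001, -0.   ]), 'ft_force': array([-0.22 ,  0.171,  0.6  ]), 'torque': array([-0.003, -0.033, -0.043]), 'grip_force': np.float64(0.0), 'width': np.float64(0.087)} 0.011
[[491.52785477   0.         312.36261836]
 [  0.         491.52785477 197.76238219]
 [  0.           0.           1.        ]] [[ 0.7254698   0.68810367  0.01438417]
 [ 0.55674487 -0.57443432 -0.60005031]
 [-0.40463406  0.44332669 -0.79983294]] [-0.45550063 -0.31001436  1.45703387]
[[437.82332193   0.         320.51997105]
 [  0.         437.82332193 198.11353714]
 [  0.           0.           1.        ]] [[ 0.02000836 -0.99940598  0.02805993]
 [-0.99250517 -0.02323863 -0.11997275]
 [ 0.12055355 -0.02544917 -0.99238056]] [-0.01453995  0.62241558  0.89680117]
```

View pics/top0.png

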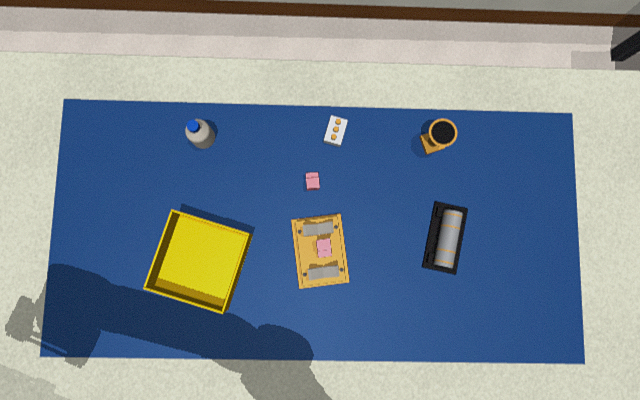

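View pics/scene0.png

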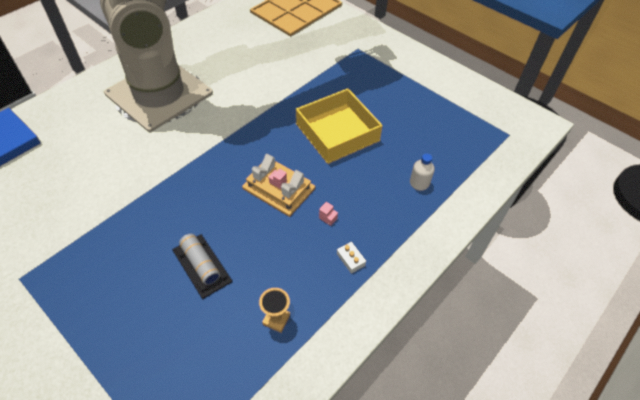

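```bash
cat > h.py <<'E'
import numpy as np,cv2
from bench import r
from scipy.spatial.transform import Rotation as Ro
def ray(c,p,z):
    d=c["R"].T@np.linalg.solve(c["mtx"],[p[0],p[1],1.]);o=-c["R"].T@c["t"]
    return o+d*(z-o[2])/d[2]
def proj(c,X):
    q=c["mtx"]@(c["R"]@np.asarray(X,float)+c["t"]);return q[:2]/q[2]
def mask(c,lo,hi):
    return cv2.inRange(cv2.cvtColor(c["color"],cv2.COLOR_RGB2HSV),lo,hi)
def blobs(m,amin=40):
    cs,_=cv2.findContours(m,cv2.RETR_EXTERNAL,cv2.CHAIN_APPROX_NONE)
    return sorted([k for k in cs if cv2.contourArea(k)>amin],key=cv2.contourArea,reverse=True)
PINK=((160,50,80),(179,255,255));GOLD=((10,90,90),(22,255,255));YEL=((23,120,60),(35,255,255))
def plan(goal,yaw=None):
    """tool-frame delta (mm) and yaw turn (deg) to goal; yaw = wanted world angle of tool y line"""
    s=r.read_state();R=Ro.from_quat(s["eef_rot"]).as_matrix()
    d=R.T@(np.array(goal)-s["ee_pos"]);cur=np.degrees(np.arctan2(R[1,1],R[0,1]))
    out="dx,dy,dz rows of 30mm: %s"%np.round(d/0.03,2)
    if yaw is not None:
        t=(cur-yaw+90)%180-90;out+="  az shares %.2f (now %.1f)"%(t/6,cur)
    print(out," t=%.1f"%s["time"])
E
python3 - <<'E'
from h import *
np.set_printoptions(precision=3,suppress=True)
C={n:r.camera(n) for n in("top","scene")}
for n,c in C.items():
    print(n)
    for nm,m,z in(("pink",PINK,0),("gold",GOLD,.012),("yel",YEL,.06)):
        for k in blobs(mask(c,*m))[:4]:
            rc=cv2.minAreaRect(k);print(nm,cv2.contourArea(k),np.round(rc[0],1),np.round(rc[1],1),round(rc[2],1),[ray(c,p,z)[:2].round(3).tolist() for p in cv2.boxPoints(rc)])
c=C["top"]["color"][:,:,::-1]
cv2.imwrite("pics/t1.png",cv2.resize(c[165:295,285:475],None,fx=4.2,fy=4.2,interpolation=cv2.INTER_CUBIC))
c=C["scene"]["color"][:,:,::-1]
cv2.imwrite("pics/s1.png",cv2.resize(c[145:230,230:350],None,fx=6.6,fy=6.6,interpolation=cv2.INTER_CUBIC))
E
```

```text
top
pink 201.0 [312.5 180.5] [17. 13.] 90.0 [[0.685, 0.032], [0.686, 0.003], [0.648, 0.002], [0.647, 0.031]]
pink 199.5 [323.6 247.4] [17.1 13.4] 81.9 [[0.535, 0.007], [0.539, -0.022], [0.502, -0.028], [0.498, 0.001]]
gold 3382.0 [319.6 250.6] [69.7 50.8] 82.7 [[0.578, 0.064], [0.594, -0.046], [0.446, -0.067], [0.43, 0.041]]
gold 799.0 [438.6 134.2] [28.9 36.9] 67.4 [[0.79, -0.213], [0.825, -0.291], [0.764, -0.316], [0.729, -0.238]]
yel 7118.5 [197.5 261.3] [87.8 85.7] 17.9 [[0.429, 0.354], [0.594, 0.311], [0.542, 0.138], [0.378, 0.184]]
scene
pink 244.0 [327.7 213.3] [18.7 17.3] 39.8 [[0.633, 0.004], [0.625, 0.053], [0.675, 0.051], [0.682, 0.003]]
pink 162.0 [277.9 177.5] [14.5 15.3] 35.5 [[0.47, -0.002], [0.457, 0.043], [0.499, 0.045], [0.512, 0.0]]
gold 6393.5 [597.   60.5] [121.  84.] 90.0 [[0.615, 1.281], [0.833, 1.498], [1.079, 0.874], [0.907, 0.705]]
gold 3808.0 [467.6  16.6] [145.   36.7] 26.0 [[0.209, 0.865], [0.113, 1.088], [0.671, 1.067], [0.72, 0.872]]
gold 2040.5 [338.9 124.7] [61.3 76.2] 66.4 [[0.347, 0.21], [0.404, 0.451], [0.603, 0.319], [0.541, 0.106]]
gold 1825.5 [295.5  17. ] [34. 89.] 90.0 [[-0.158, 0.513], [0.066, 0.735], [0.2, 0.584], [-0.009, 0.378]]
yel 1560.0 [338.6 117.3] [50.2 71.8] 66.8 [[0.382, 0.192], [0.435, 0.409], [0.593, 0.302], [0.536, 0.107]]
```

View pics/t1.png

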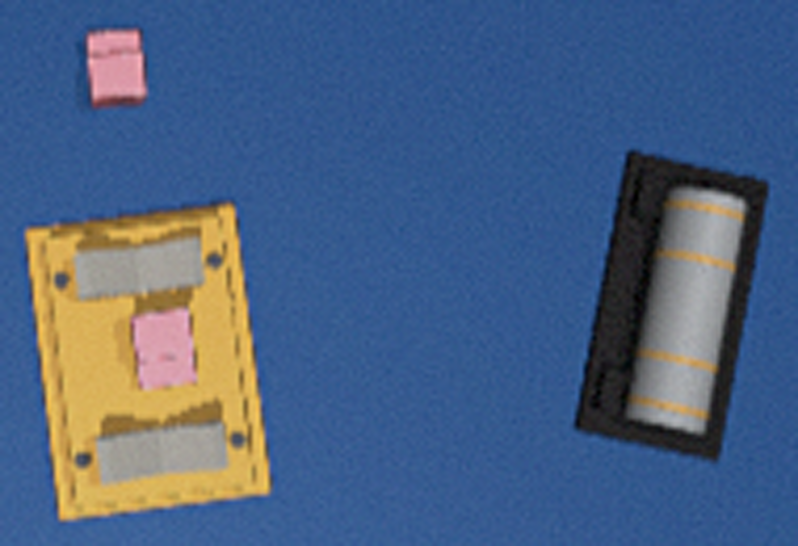

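View pics/s1.png

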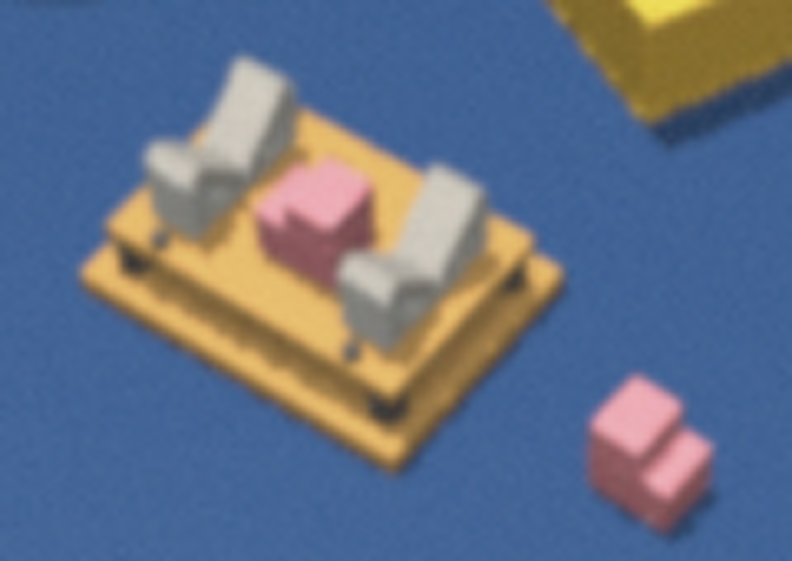

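```bash
cat > m.py <<'E'
from h import *
np.set_printoptions(precision=4,suppress=True)
def rect(c,m,z,box=None):
    out=[]
    for k in blobs(m):
        rc=cv2.minAreaRect(k)
        if box and not(box[0]<rc[0][0]<box[2] and box[1]<rc[0][1]<box[3]):continue
        P=np.array([ray(c,p,z)[:2] for p in cv2.boxPoints(rc)]);e=[P[1]-P[0],P[2]-P[1]]
        L=[np.linalg.norm(v) for v in e];l=e[int(np.argmax(L))]
        out.append((P.mean(0),np.sort(L),round(np.degrees(np.arctan2(l[1],l[0]))%180,1)))
    return out
E
python3 - <<'E'
from m import *
c=r.camera("top")
hsv=cv2.cvtColor(c["color"],cv2.COLOR_RGB2HSV)
g=cv2.inRange(hsv,(0,0,95),(179,70,255))
print("vees",*rect(c,g,.073,(290,210,350,290)),sep="\n")
g2=g|cv2.inRange(hsv,(5,60,90),(30,255,255))
g2[:, :420]=0;g2[:190]=0;g2[290:]=0;g2[:,475:]=0
print("lens",*rect(c,g2,.028))
b=255-cv2.inRange(hsv,(100,100,60),(125,255,255));b[:, :415]=0;b[:190]=0;b[290:]=0;b[:,480:]=0
print("nest",*rect(c,b,.008))
b=255-cv2.inRange(hsv,(100,100,60),(125,255,255));b[:,:285]=0;b[:200]=0;b[300:]=0;b[:,360:]=0
print("base",*rect(c,b,.012))
q=lambda x,y:(285+x/4.2,165+y/4.2)
# hand-picked crop points
print("groove",ray(c,q(138,267),.0477),ray(c,q(161,451),.0477))
print("a tall top",[ray(c,q(*p),.074)[:2] for p in((133,312),(192,308),(195,355),(136,360))])
print("b tall top",[ray(c,q(*p),.038)[:2] for p in((90,56),(141,52),(146,96),(94,100))])
Y=rect(c,mask(c,*YEL)|mask(c,(20,120,40),(35,255,255)),.06,(140,200,260,320));print("bin",*Y)
s=r.camera("scene");q=lambda x,y:(230+x/6.6,145+y/6.6)
print("scene: a tall top",[ray(s,q(*p),.074)[:2] for p in((330,158),(373,188),(325,233),(285,200))])
print("scene: b tall top",[ray(s,q(*p),.038)[:2] for p in((638,375),(684,408),(638,457),(590,425))])
print("scene base corners",[ray(s,q(*p),.012)[:2] for p in((80,272),(397,465),(564,272))])
k=[proj(s,(x,y,.06)) for x,y in((.43,.354),(.594,.311))];print(k)
E
```

```text
vees
lens (array([ 0.5444, -0.2786]), array([0.04  , 0.1237]), np.float64(168.4))
nest (array([ 0.5469, -0.2766]), array([0.0775, 0.1488]), np.float64(168.1))
base (array([ 0.5119, -0.0021]), array([0.1129, 0.1522]), np.float64(7.9))
groove [0.557  0.0035 0.0477] [ 0.4667 -0.0097  0.0477]
a tall top [array([0.5339, 0.006 ]), array([ 0.5364, -0.0224]), array([ 0.5139, -0.0243]), array([0.511 , 0.0041])]
b tall top [array([0.6645, 0.03  ]), array([0.6672, 0.0041]), array([0.6446, 0.001 ]), array([0.6419, 0.0275])]
bin (array([0.4858, 0.2468]), array([0.1711, 0.1809]), np.float64(73.3))
scene: a tall top [array([0.5149, 0.0036]), array([0.5363, 0.0046]), array([ 0.5389, -0.0223]), array([ 0.5175, -0.0217])]
scene: b tall top [array([0.6461, 0.0299]), array([0.668 , 0.0305]), array([0.6706, 0.0031]), array([0.6487, 0.0014])]
scene base corners [array([ 0.448 , -0.0674]), array([ 0.5982, -0.0467]), array([0.5805, 0.0611])]
[array([347.9927,  88.3094]), array([383.95 , 124.795])]
```

```bash
python3 -c "
from h import *
plan((.522,-.0095,.16),96)"
```

```text
dx,dy,dz rows of 30mm: [-16.21 -14.51   2.45]  az shares -4.72 (now 67.7)  t=0.3
```

```bash
R='{"dx":-0.9,"dy":-0.8,"claw":-1}'; python3 -m crank '[{"dx":-0.9,"dy":-0.8,"claw":-1},{"dx":-0.9,"dy":-0.8,"claw":-1},{"dx":-0.9,"dy":-0.8,"claw":-1},{"dx":-0.9,"dy":-0.8,"claw":-1},{"dx":-0.9,"dy":-0.8,"claw":-1},{"dx":-0.9,"dy":-0.8,"claw":-1},{"dx":-0.9,"dy":-0.8,"claw":-1},{"dx":-0.9,"dy":-0.8,"claw":-1}]' 20
python3 -m crank '[{"dx":-0.9,"dy":-0.8,"claw":-1},{"dx":-0.9,"dy":-0.8,"claw":-1},{"dx":-0.9,"dy":-0.8,"claw":-1},{"dx":-0.9,"dy":-0.8,"claw":-1},{"dx":-0.9,"dy":-0.8,"claw":-1},{"dx":-0.9,"dy":-0.8,"claw":-1},{"az":-0.8,"claw":-1},{"az":-0.8,"claw":-1}]'
python3 -m crank '[{"az":-0.8,"claw":-1},{"az":-0.8,"claw":-1},{"az":-0.8,"claw":-1},{"az":-0.7,"claw":-1},{"claw":-1},{"claw":-1}]'
python3 -c "
from h import *
plan((.522,-.0095,.15),96)"
```

```text
dx,dy,dz rows of 30mm: [-16.21 -14.51   2.78]  az shares -4.72 (now 67.7)  t=0.3invalid input at $[0]: expected keys claw, dx, dy, dz, ax, ay, az
invalid input at $[0]: expected keys claw, dx, dy, dz, ax, ay, az
invalid input at $[0]: expected keys claw, dx, dy, dz, ax, ay, az
```

```bash
python3 -m crank '[{"dx":-0.9,"dy":-0.8,"dz":0,"ax":0,"ay":0,"az":0,"claw":-1},{"dx":-0.9,"dy":-0.8,"dz":0,"ax":0,"ay":0,"az":0,"claw":-1},{"dx":-0.9,"dy":-0.8,"dz":0,"ax":0,"ay":0,"az":0,"claw":-1},{"dx":-0.9,"dy":-0.8,"dz":0,"ax":0,"ay":0,"az":0,"claw":-1},{"dx":-0.9,"dy":-0.8,"dz":0,"ax":0,"ay":0,"az":0,"claw":-1},{"dx":-0.9,"dy":-0.8,"dz":0,"ax":0,"ay":0,"az":0,"claw":-1},{"dx":-0.9,"dy":-0.8,"dz":0,"ax":0,"ay":0,"az":0,"claw":-1},{"dx":-0.9,"dy":-0.8,"dz":0,"ax":0,"ay":0,"az":0,"claw":-1}]' 20
python3 -c "
from h import *
plan((.522,-.0095,.15),96)"
```

```text
time: 0.97
ee_pos: [0.3648, 0.3167, 0.2337]
eef_rot: [0.194, 0.981, 0.0, 0.0]
ft_force: [1.0, 0.3, 0.6]
width: 0.0867
grip_force: 0.0
dx,dy,dz rows of 30mm: [-8.98 -8.07  2.78]  az shares -4.72 (now 67.7)  t=1.0
```

```bash
python3 -m crank '[{"dx":-1,"dy":-0.9,"dz":0.1,"ax":0,"ay":0,"az":0,"claw":-1},{"dx":-1,"dy":-0.9,"dz":0.1,"ax":0,"ay":0,"az":0,"claw":-1},{"dx":-1,"dy":-0.9,"dz":0.1,"ax":0,"ay":0,"az":0,"claw":-1},{"dx":-1,"dy":-0.9,"dz":0.1,"ax":0,"ay":0,"az":0,"claw":-1},{"dx":-1,"dy":-0.9,"dz":0.1,"ax":0,"ay":0,"az":0,"claw":-1},{"dx":-1,"dy":-0.9,"dz":0.1,"ax":0,"ay":0,"az":0,"claw":-1},{"dx":-1,"dy":-0.9,"dz":0.1,"ax":0,"ay":0,"az":0,"claw":-1},{"dx":-1,"dy":-0.9,"dz":0.1,"ax":0,"ay":0,"az":0,"claw":-1}]' 
python3 -m crank '[{"dx":-0.5,"dy":-0.4,"dz":0,"ax":0,"ay":0,"az":0,"claw":-1},{"dx":0,"dy":0,"dz":0,"ax":0,"ay":0,"az":-0.9,"claw":-1},{"dx":0,"dy":0,"dz":0,"ax":0,"ay":0,"az":-0.9,"claw":-1},{"dx":0,"dy":0,"dz":0,"ax":0,"ay":0,"az":-0.9,"claw":-1},{"dx":0,"dy":0,"dz":0,"ax":0,"ay":0,"az":-0.9,"claw":-1},{"dx":0,"dy":0,"dz":0,"ax":0,"ay":0,"az":-0.9,"claw":-1},{"dx":0,"dy":0,"dz":0,"ax":0,"ay":0,"az":-0.2,"claw":-1},{"dx":0,"dy":0,"dz":0,"ax":0,"ay":0,"az":0,"claw":-1}]' 
python3 -c "
from h import *
plan((.522,-.0095,.052),96)"
```

```text
time: 1.63
ee_pos: [0.5047, 0.0255, 0.2097]
eef_rot: [0.194, 0.981, 0.0, 0.0]
ft_force: [0.1, 0.6, -0.1]
width: 0.0872
grip_force: 0.0
time: 2.3
ee_pos: [0.5135, 0.0106, 0.2096]
eef_rot: [-0.051, 0.999, 0.0, 0.0]
ft_force: [0.8, 0.4, 0.2]
width: 0.0866
grip_force: 0.0
dx,dy,dz rows of 30mm: [-0.21 -0.7   5.25]  az shares -0.03 (now 95.8)  t=2.3
```

```bash
python3 -m crank '[{"dx":-0.2,"dy":-0.7,"dz":0.6,"ax":0,"ay":0,"az":0,"claw":-1},{"dx":0,"dy":0,"dz":1,"ax":0,"ay":0,"az":0,"claw":-1},{"dx":0,"dy":0,"dz":1,"ax":0,"ay":0,"az":0,"claw":-1},{"dx":0,"dy":0,"dz":1,"ax":0,"ay":0,"az":0,"claw":-1},{"dx":0,"dy":0,"dz":0.8,"ax":0,"ay":0,"az":0,"claw":-0.5},{"dx":0,"dy":0,"dz":0.8,"ax":0,"ay":0,"az":0,"claw":-0.4},{"dx":0,"dy":0,"dz":0,"ax":0,"ay":0,"az":0,"claw":0},{"dx":0,"dy":0,"dz":0,"ax":0,"ay":0,"az":0,"claw":0.3}]' 10
python3 -m crank '[{"dx":0,"dy":0,"dz":0,"ax":0,"ay":0,"az":0,"claw":0.6},{"dx":0,"dy":0,"dz":0,"ax":0,"ay":0,"az":0,"claw":1},{"dx":0,"dy":0,"dz":0,"ax":0,"ay":0,"az":0,"claw":1},{"dx":0,"dy":0,"dz":0,"ax":0,"ay":0,"az":0,"claw":1},{"dx":0,"dy":0,"dz":0,"ax":0,"ay":0,"az":0,"claw":1}]'
```

```text
time: 2.97
ee_pos: [0.521, -0.0098, 0.0532]
eef_rot: [-0.05, 0.999, -0.0, -0.001]
ft_force: [-0.7, 0.6, 0.3]
width: 0.0681
grip_force: 0.0
time: 3.38
ee_pos: [0.5221, -0.0095, 0.0542]
eef_rot: [-0.051, 0.999, 0.0, 0.001]
ft_force: [-0.4, -0.2, 0.2]
width: 0.035
grip_force: 0.0
```

```bash
python3 -m crank '[{"dx":0,"dy":0,"dz":0,"ax":0,"ay":0,"az":0,"claw":1},{"dx":0,"dy":0,"dz":0,"ax":0,"ay":0,"az":0,"claw":1},{"dx":0,"dy":0,"dz":0,"ax":0,"ay":0,"az":0,"claw":1},{"dx":0,"dy":0,"dz":0,"ax":0,"ay":0,"az":0,"claw":1},{"dx":0,"dy":0,"dz":0,"ax":0,"ay":0,"az":0,"claw":1}]'
python3 -m crank '[{"dx":0,"dy":0,"dz":-0.4,"ax":0,"ay":0,"az":0,"claw":1},{"dx":0,"dy":0,"dz":-0.8,"ax":0,"ay":0,"az":0,"claw":1},{"dx":0,"dy":0,"dz":-1,"ax":0,"ay":0,"az":0,"claw":1},{"dx":0,"dy":0,"dz":-1,"ax":0,"ay":0,"az":0,"claw":1},{"dx":0,"dy":0,"dz":-1,"ax":0,"ay":0,"az":0,"claw":1},{"dx":0,"dy":0,"dz":0,"ax":0,"ay":0,"az":0,"claw":1}]'
python3 -c "
from h import *
plan((.486,.247,.17))"
```

```text
time: 3.8
ee_pos: [0.5219, -0.0095, 0.0537]
eef_rot: [-0.051, 0.999, 0.0, 0.0]
ft_force: [-0.7, 0.8, 3.9]
width: 0.0281
grip_force: 10.0
time: 4.3
ee_pos: [0.5243, -0.0099, 0.1858]
eef_rot: [-0.051, 0.999, 0.001, 0.004]
ft_force: [1.4, -0.3, -0.2]
width: 0.0283
grip_force: 10.0
dx,dy,dz rows of 30mm: [0.4  8.65 0.53]  t=4.3
```

```bash
python3 -m crank '[{"dx":0,"dy":1,"dz":0,"ax":0,"ay":0,"az":0,"claw":1},{"dx":0,"dy":1,"dz":0,"ax":0,"ay":0,"az":0,"claw":1},{"dx":0,"dy":1,"dz":0,"ax":0,"ay":0,"az":0,"claw":1},{"dx":0,"dy":1,"dz":0,"ax":0,"ay":0,"az":0,"claw":1},{"dx":0,"dy":1,"dz":0,"ax":0,"ay":0,"az":0,"claw":1},{"dx":0,"dy":1,"dz":0,"ax":0,"ay":0,"az":0,"claw":1},{"dx":0,"dy":1,"dz":0,"ax":0,"ay":0,"az":0,"claw":1},{"dx":0,"dy":1,"dz":0,"ax":0,"ay":0,"az":0,"claw":1}]'
python3 -c "
from h import *
plan((.519,.237,.03))"
```

```text
time: 4.97
ee_pos: [0.4967, 0.2303, 0.18]
eef_rot: [-0.051, 0.999, -0.0, 0.0]
ft_force: [1.0, -0.4, 0.6]
width: 0.0286
grip_force: 10.0
dx,dy,dz rows of 30mm: [-0.76  0.15  5.  ]  t=5.0
```

```bash
python3 -m crank '[{"dx":-0.8,"dy":0.15,"dz":0.3,"ax":0,"ay":0,"az":0,"claw":1},{"dx":0,"dy":0,"dz":1,"ax":0,"ay":0,"az":0,"claw":1},{"dx":0,"dy":0,"dz":1,"ax":0,"ay":0,"az":0,"claw":1},{"dx":0,"dy":0,"dz":1,"ax":0,"ay":0,"az":0,"claw":1},{"dx":0,"dy":0,"dz":1,"ax":0,"ay":0,"az":0,"claw":1},{"dx":0,"dy":0,"dz":0.5,"ax":0,"ay":0,"az":0,"claw":1},{"dx":0,"dy":0,"dz":0.2,"ax":0,"ay":0,"az":0,"claw":1},{"dx":0,"dy":0,"dz":0,"ax":0,"ay":0,"az":0,"claw":1}]'
python3 -m crank '[{"dx":0,"dy":0,"dz":0,"ax":0,"ay":0,"az":0,"claw":0},{"dx":0,"dy":0,"dz":0,"ax":0,"ay":0,"az":0,"claw":0},{"dx":0,"dy":0,"dz":0,"ax":0,"ay":0,"az":0,"claw":-0.2},{"dx":0,"dy":0,"dz":0,"ax":0,"ay":0,"az":0,"claw":-0.2},{"dx":0,"dy":0,"dz":-1,"ax":0,"ay":0,"az":0,"claw":-0.2},{"dx":0,"dy":0,"dz":-1,"ax":0,"ay":0,"az":0,"claw":-0.2},{"dx":0,"dy":0,"dz":-1,"ax":0,"ay":0,"az":0,"claw":-0.2},{"dx":0,"dy":0,"dz":-1,"ax":0,"ay":0,"az":0,"claw":-0.2}]'
python3 -c "
from h import *
plan((.659,.0165,.15),95)"
```

```text
time: 5.63
ee_pos: [0.5198, 0.2355, 0.0286]
eef_rot: [-0.051, 0.999, -0.001, -0.001]
ft_force: [-0.7, -0.1, -0.4]
width: 0.0285
grip_force: 10.0
time: 6.3
ee_pos: [0.5205, 0.236, 0.1516]
eef_rot: [-0.051, 0.999, 0.0, 0.0]
ft_force: [-0.4, 0.3, 0.2]
width: 0.0519
grip_force: 0.0
dx,dy,dz rows of 30mm: [-3.84 -7.75  0.05]  az shares 0.14 (now 95.9)  t=6.3
```

```bash
python3 -m crank '[{"dx":-0.48,"dy":-0.97,"dz":0,"ax":0,"ay":0,"az":0.14,"claw":-1},{"dx":-0.48,"dy":-0.97,"dz":0,"ax":0,"ay":0,"az":0,"claw":-1},{"dx":-0.48,"dy":-0.97,"dz":0,"ax":0,"ay":0,"az":0,"claw":-1},{"dx":-0.48,"dy":-0.97,"dz":0,"ax":0,"ay":0,"az":0,"claw":-1},{"dx":-0.48,"dy":-0.97,"dz":0,"ax":0,"ay":0,"az":0,"claw":-1},{"dx":-0.48,"dy":-0.97,"dz":0,"ax":0,"ay":0,"az":0,"claw":-1},{"dx":-0.48,"dy":-0.97,"dz":0,"ax":0,"ay":0,"az":0,"claw":-1},{"dx":-0.48,"dy":-0.97,"dz":0,"ax":0,"ay":0,"az":0,"claw":-1}]'
python3 -m crank '[{"dx":0,"dy":0,"dz":0.2,"ax":0,"ay":0,"az":0,"claw":-0.6},{"dx":0,"dy":0,"dz":0,"ax":0,"ay":0,"az":0,"claw":-0.6}]'
python3 -c "
from h import *
plan((.659,.0165,.019),95)"
```

```text
time: 6.97
ee_pos: [0.6569, 0.0132, 0.1503]
eef_rot: [-0.044, 0.999, 0.0, 0.0]
ft_force: [-0.1, 0.6, -0.4]
width: 0.0858
grip_force: 0.0
time: 7.13
ee_pos: [0.6563, 0.0118, 0.1431]
eef_rot: [-0.042, 0.999, -0.001, -0.0]
ft_force: [-0.4, 0.6, 0.2]
width: 0.0797
grip_force: 0.0
dx,dy,dz rows of 30mm: [-0.11  0.15  4.14]  az shares -0.03 (now 94.8)  t=7.1
```

```bash
python3 -m crank '[{"dx":-0.1,"dy":0.15,"dz":0.8,"ax":0,"ay":0,"az":0,"claw":-0.6},{"dx":0,"dy":0,"dz":1,"ax":0,"ay":0,"az":0,"claw":-0.6},{"dx":0,"dy":0,"dz":1,"ax":0,"ay":0,"az":0,"claw":-0.6},{"dx":0,"dy":0,"dz":0.8,"ax":0,"ay":0,"az":0,"claw":-0.6},{"dx":0,"dy":0,"dz":0.5,"ax":0,"ay":0,"az":0,"claw":-0.6},{"dx":0,"dy":0,"dz":0,"ax":0,"ay":0,"az":0,"claw":0},{"dx":0,"dy":0,"dz":0,"ax":0,"ay":0,"az":0,"claw":1},{"dx":0,"dy":0,"dz":0,"ax":0,"ay":0,"az":0,"claw":1}]'
python3 -m crank '[{"dx":0,"dy":0,"dz":0,"ax":0,"ay":0,"az":0,"claw":1},{"dx":0,"dy":0,"dz":0,"ax":0,"ay":0,"az":0,"claw":1},{"dx":0,"dy":0,"dz":0,"ax":0,"ay":0,"az":0,"claw":1},{"dx":0,"dy":0,"dz":0,"ax":0,"ay":0,"az":0,"claw":1},{"dx":0,"dy":0,"dz":0,"ax":0,"ay":0,"az":0,"claw":1},{"dx":0,"dy":0,"dz":0,"ax":0,"ay":0,"az":0,"claw":1},{"dx":0,"dy":0,"dz":0,"ax":0,"ay":0,"az":0,"claw":1}]'
python3 -m crank '[{"dx":0,"dy":0,"dz":-0.5,"ax":0,"ay":0,"az":0,"claw":1},{"dx":0,"dy":0,"dz":-1,"ax":0,"ay":0,"az":0,"claw":1},{"dx":0,"dy":0,"dz":-1,"ax":0,"ay":0,"az":0,"claw":1},{"dx":0,"dy":0,"dz":-1,"ax":0,"ay":0,"az":0,"claw":1},{"dx":0,"dy":0,"dz":-1,"ax":0,"ay":0,"az":0,"claw":1},{"dx":0,"dy":0,"dz":0,"ax":0,"ay":0,"az":0,"claw":1}]'
python3 -c "
from h import *
plan((.45,.258,.15),95)"
```

```text
time: 7.8
ee_pos: [0.6596, 0.02, 0.0223]
eef_rot: [-0.044, 0.999, 0.0, 0.001]
ft_force: [0.4, -0.5, 0.1]
width: 0.057
grip_force: 0.0
time: 8.38
ee_pos: [0.6589, 0.0192, 0.021]
eef_rot: [-0.044, 0.999, 0.0, 0.0]
ft_force: [-1.3, -0.7, 5.5]
width: 0.0279
grip_force: 10.0
time: 8.88
ee_pos: [0.6616, 0.019, 0.1621]
eef_rot: [-0.044, 0.999, 0.0, 0.004]
ft_force: [1.1, -0.6, 0.7]
width: 0.0279
grip_force: 10.0
dx,dy,dz rows of 30mm: [6.33 8.55 0.35]  az shares 0.00 (now 95.0)  t=8.9
```

```bash
python3 -m crank '[{"dx":0.75,"dy":1,"dz":0,"ax":0,"ay":0,"az":0,"claw":1},{"dx":0.75,"dy":1,"dz":0,"ax":0,"ay":0,"az":0,"claw":1},{"dx":0.75,"dy":1,"dz":0,"ax":0,"ay":0,"az":0,"claw":1},{"dx":0.75,"dy":1,"dz":0,"ax":0,"ay":0,"az":0,"claw":1},{"dx":0.75,"dy":1,"dz":0,"ax":0,"ay":0,"az":0,"claw":1},{"dx":0.75,"dy":1,"dz":0,"ax":0,"ay":0,"az":0,"claw":1},{"dx":0.75,"dy":1,"dz":0,"ax":0,"ay":0,"az":0,"claw":1},{"dx":0.75,"dy":1,"dz":0,"ax":0,"ay":0,"az":0,"claw":1}]'
python3 -m crank '[{"dx":0.3,"dy":0.5,"dz":0,"ax":0,"ay":0,"az":0,"claw":1},{"dx":0,"dy":0,"dz":0,"ax":0,"ay":0,"az":0,"claw":1}]'
python3 -c "
from h import *
plan((.45,.258,.03),95)"
```

```text
time: 9.55
ee_pos: [0.4569, 0.2436, 0.1554]
eef_rot: [-0.044, 0.999, 0.0, 0.0]
ft_force: [0.1, 1.0, -0.2]
width: 0.0279
grip_force: 10.0
time: 9.72
ee_pos: [0.4449, 0.2609, 0.1553]
eef_rot: [-0.047, 0.999, 0.001, -0.001]
ft_force: [1.4, -0.1, -0.4]
width: 0.0279
grip_force: 10.0
dx,dy,dz rows of 30mm: [-0.16 -0.12  4.18]  az shares 0.07 (now 95.4)  t=9.7
```

```bash
python3 -m crank '[{"dx":-0.15,"dy":-0.1,"dz":0.5,"ax":0,"ay":0,"az":0,"claw":1},{"dx":0,"dy":0,"dz":1,"ax":0,"ay":0,"az":0,"claw":1},{"dx":0,"dy":0,"dz":1,"ax":0,"ay":0,"az":0,"claw":1},{"dx":0,"dy":0,"dz":1,"ax":0,"ay":0,"az":0,"claw":1},{"dx":0,"dy":0,"dz":0.5,"ax":0,"ay":0,"az":0,"claw":1},{"dx":0,"dy":0,"dz":0,"ax":0,"ay":0,"az":0,"claw":1},{"dx":0,"dy":0,"dz":0,"ax":0,"ay":0,"az":0,"claw":0},{"dx":0,"dy":0,"dz":0,"ax":0,"ay":0,"az":0,"claw":0}]'
python3 -m crank '[{"dx":0,"dy":0,"dz":0,"ax":0,"ay":0,"az":0,"claw":-0.2},{"dx":0,"dy":0,"dz":0,"ax":0,"ay":0,"az":0,"claw":-0.2},{"dx":0,"dy":0,"dz":-1,"ax":0,"ay":0,"az":0,"claw":-0.2},{"dx":0,"dy":0,"dz":-1,"ax":0,"ay":0,"az":0,"claw":-0.2},{"dx":0,"dy":0,"dz":-1,"ax":0,"ay":0,"az":0,"claw":-0.2},{"dx":0,"dy":0,"dz":-1,"ax":0,"ay":0,"az":0,"claw":-0.2},{"dx":0,"dy":0,"dz":-1,"ax":0,"ay":0,"az":0,"claw":-0.2},{"dx":0,"dy":0,"dz":-0.5,"ax":0,"ay":0,"az":0,"claw":-0.2}]'
python3 -c "
from h import *
plan((.545,-.278,.195),78.3)"
```

```text
time: 10.38
ee_pos: [0.4539, 0.2541, 0.0367]
eef_rot: [-0.044, 0.999, 0.0, 0.001]
ft_force: [-0.2, 0.6, -0.1]
width: 0.0348
grip_force: 0.0
time: 11.05
ee_pos: [0.4541, 0.2548, 0.2053]
eef_rot: [-0.044, 0.999, 0.002, 0.002]
ft_force: [-0.1, 0.1, 0.9]
width: 0.0522
grip_force: 0.0
dx,dy,dz rows of 30mm: [ -1.47 -17.96   0.29]  az shares 2.79 (now 95.0)  t=11.1
```

```bash
python3 -m crank '[{"dx":-0.08,"dy":-1,"dz":0,"ax":0,"ay":0,"az":0,"claw":-1},{"dx":-0.08,"dy":-1,"dz":0,"ax":0,"ay":0,"az":0,"claw":-1},{"dx":-0.08,"dy":-1,"dz":0,"ax":0,"ay":0,"az":0,"claw":-1},{"dx":-0.08,"dy":-1,"dz":0,"ax":0,"ay":0,"az":0,"claw":-1},{"dx":-0.08,"dy":-1,"dz":0,"ax":0,"ay":0,"az":0,"claw":-1},{"dx":-0.08,"dy":-1,"dz":0,"ax":0,"ay":0,"az":0,"claw":-1},{"dx":-0.08,"dy":-1,"dz":0,"ax":0,"ay":0,"az":0,"claw":-1},{"dx":-0.08,"dy":-1,"dz":0,"ax":0,"ay":0,"az":0,"claw":-1}]'
python3 -m crank '[{"dx":-0.08,"dy":-1,"dz":0,"ax":0,"ay":0,"az":0,"claw":-1},{"dx":-0.08,"dy":-1,"dz":0,"ax":0,"ay":0,"az":0,"claw":-1},{"dx":-0.08,"dy":-1,"dz":0,"ax":0,"ay":0,"az":0,"claw":-1},{"dx":-0.08,"dy":-1,"dz":0,"ax":0,"ay":0,"az":0,"claw":-1},{"dx":-0.08,"dy":-1,"dz":0,"ax":0,"ay":0,"az":0,"claw":-1},{"dx":-0.08,"dy":-1,"dz":0,"ax":0,"ay":0,"az":0,"claw":-1},{"dx":-0.08,"dy":-1,"dz":0,"ax":0,"ay":0,"az":0,"claw":-1},{"dx":-0.08,"dy":-1,"dz":0,"ax":0,"ay":0,"az":0,"claw":-1}]'
python3 -m crank '[{"dx":-0.08,"dy":-1,"dz":0,"ax":0,"ay":0,"az":0,"claw":-1},{"dx":-0.08,"dy":-0.9,"dz":0,"ax":0,"ay":0,"az":0,"claw":-1},{"dx":0,"dy":0,"dz":0,"ax":0,"ay":0,"az":0.9,"claw":-1},{"dx":0,"dy":0,"dz":0,"ax":0,"ay":0,"az":0.9,"claw":-1},{"dx":0,"dy":0,"dz":0,"ax":0,"ay":0,"az":0.9,"claw":-1},{"dx":0,"dy":0,"dz":0,"ax":0,"ay":0,"az":0,"claw":-1}]'
python3 - <<'E'
from m import *
c=r.camera("top");s=r.camera("scene")
cv2.imwrite("pics/t2.png",np.vstack([cv2.resize(c["color"][150:330,130:480],(800,411)),cv2.resize(s["color"][90:130,290:390],None,fx=4.5,fy=4.5)[:,:,:] if 0 else np.zeros((1,800,3),np.uint8)])[:,:,::-1])
plan((.546,-.278,.028),78.3)
# lens ends in scene: axis points
l=np.array([np.cos(np.radians(168.4)),np.sin(np.radians(168.4)),0])
for t in(-.06,.06):print(proj(c,np.array([.546,-.278,.028])+t*l),proj(s,np.array([.546,-.278,.028])+t*l))
E
```

```text
time: 11.72
ee_pos: [0.4932, 0.0152, 0.2015]
eef_rot: [-0.044, 0.999, 0.0, 0.001]
ft_force: [0.6, 0.2, 0.5]
width: 0.086
grip_force: 0.0
time: 12.38
ee_pos: [0.5335, -0.2221, 0.2015]
eef_rot: [-0.044, 0.999, 0.0, 0.001]
ft_force: [0.1, 0.7, 0.4]
width: 0.0872
grip_force: 0.0
time: 12.88
ee_pos: [0.543, -0.2772, 0.2011]
eef_rot: [0.1, 0.995, 0.0, 0.0]
ft_force: [-0.2, -0.2, 0.5]
width: 0.0872
grip_force: 0.0
dx,dy,dz rows of 30mm: [-0.1  -0.02  5.77]  az shares 0.12 (now 79.0)  t=13.0
[453.4569 209.8997] [212.3526 279.5094]
[443.1603 264.4826] [187.4072 240.4385]
```

View pics/t2.png

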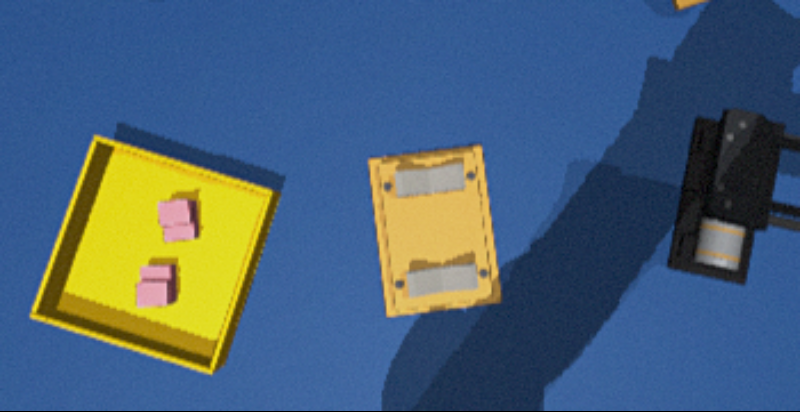

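```bash
python3 -m crank '[{"dx":-0.1,"dy":0,"dz":0.9,"ax":0,"ay":0,"az":0.12,"claw":-1},{"dx":0,"dy":0,"dz":1,"ax":0,"ay":0,"az":0,"claw":-1},{"dx":0,"dy":0,"dz":1,"ax":0,"ay":0,"az":0,"claw":-1},{"dx":0,"dy":0,"dz":1,"ax":0,"ay":0,"az":0,"claw":-1},{"dx":0,"dy":0,"dz":1,"ax":0,"ay":0,"az":0,"claw":-1},{"dx":0,"dy":0,"dz":0.7,"ax":0,"ay":0,"az":0,"claw":-1},{"dx":0,"dy":0,"dz":0.3,"ax":0,"ay":0,"az":0,"claw":-1},{"dx":0,"dy":0,"dz":0,"ax":0,"ay":0,"az":0,"claw":-1}]'
python3 -c "
from h import *
plan((.546,-.278,.022),78.3)"
```

```text
time: 13.65
ee_pos: [0.5449, -0.2769, 0.0219]
eef_rot: [0.102, 0.995, 0.0, -0.001]
ft_force: [0.1, -0.3, 0.3]
width: 0.0872
grip_force: 0.0
dx,dy,dz rows of 30mm: [-0.04 -0.03 -0.  ]  az shares -0.01 (now 78.2)  t=13.7
```

```bash
python3 -m crank '[{"dx":0,"dy":0,"dz":0,"ax":0,"ay":0,"az":0,"claw":0},{"dx":0,"dy":0,"dz":0,"ax":0,"ay":0,"az":0,"claw":0},{"dx":0,"dy":0,"dz":0,"ax":0,"ay":0,"az":0,"claw":1},{"dx":0,"dy":0,"dz":0,"ax":0,"ay":0,"az":0,"claw":1},{"dx":0,"dy":0,"dz":0,"ax":0,"ay":0,"az":0,"claw":1},{"dx":0,"dy":0,"dz":0,"ax":0,"ay":0,"az":0,"claw":1},{"dx":0,"dy":0,"dz":0,"ax":0,"ay":0,"az":0,"claw":1},{"dx":0,"dy":0,"dz":0,"ax":0,"ay":0,"az":0,"claw":1}]' 20
python3 -m crank '[{"dx":0,"dy":0,"dz":0,"ax":0,"ay":0,"az":0,"claw":1},{"dx":0,"dy":0,"dz":0,"ax":0,"ay":0,"az":0,"claw":1},{"dx":0,"dy":0,"dz":-0.3,"ax":0,"ay":0,"az":0,"claw":1},{"dx":0,"dy":0,"dz":-0.8,"ax":0,"ay":0,"az":0,"claw":1},{"dx":0,"dy":0,"dz":-1,"ax":0,"ay":0,"az":0,"claw":1},{"dx":0,"dy":0,"dz":-1,"ax":0,"ay":0,"az":0,"claw":1},{"dx":0,"dy":0,"dz":-1,"ax":0,"ay":0,"az":0,"claw":1},{"dx":0,"dy":0,"dz":-1,"ax":0,"ay":0,"az":0,"claw":1}]'
python3 -c "
from h import *
plan((.513,-.0025,.16),98.2)"
```

```text
time: 14.32
ee_pos: [0.5459, -0.2776, 0.0236]
eef_rot: [0.104, 0.995, 0.0, 0.0]
ft_force: [0.2, 0.4, -0.9]
width: 0.0415
grip_force: 0.0
time: 14.98
ee_pos: [0.5453, -0.2775, 0.1782]
eef_rot: [0.104, 0.995, 0.0, -0.0]
ft_force: [1.2, 0.2, -3.1]
width: 0.0395
grip_force: 20.0
dx,dy,dz rows of 30mm: [2.95 8.75 0.61]  az shares -3.35 (now 78.1)  t=15.0
```

```bash
python3 -m crank '[{"dx":0.33,"dy":0.97,"dz":0,"ax":0,"ay":0,"az":0,"claw":1},{"dx":0.33,"dy":0.97,"dz":0,"ax":0,"ay":0,"az":0,"claw":1},{"dx":0.33,"dy":0.97,"dz":0,"ax":0,"ay":0,"az":0,"claw":1},{"dx":0.33,"dy":0.97,"dz":0,"ax":0,"ay":0,"az":0,"claw":1},{"dx":0.33,"dy":0.97,"dz":0,"ax":0,"ay":0,"az":0,"claw":1},{"dx":0.33,"dy":0.97,"dz":0,"ax":0,"ay":0,"az":0,"claw":1},{"dx":0.33,"dy":0.97,"dz":0,"ax":0,"ay":0,"az":0,"claw":1},{"dx":0.33,"dy":0.97,"dz":0,"ax":0,"ay":0,"az":0,"claw":1}]'
python3 -m crank '[{"dx":0.33,"dy":0.97,"dz":0,"ax":0,"ay":0,"az":0,"claw":1},{"dx":0,"dy":0,"dz":0,"ax":0,"ay":0,"az":-0.8,"claw":1},{"dx":0,"dy":0,"dz":0,"ax":0,"ay":0,"az":-0.8,"claw":1},{"dx":0,"dy":0,"dz":0,"ax":0,"ay":0,"az":-0.8,"claw":1},{"dx":0,"dy":0,"dz":0,"ax":0,"ay":0,"az":-0.8,"claw":1},{"dx":0,"dy":0,"dz":0,"ax":0,"ay":0,"az":-0.15,"claw":1},{"dx":0,"dy":0,"dz":0,"ax":0,"ay":0,"az":0,"claw":1},{"dx":0,"dy":0,"dz":0,"ax":0,"ay":0,"az":0,"claw":1}]'
python3 - <<'E'
from m import *
plan((.513,-.0025,.10),98.2)
c=r.camera("top");s=r.camera("scene")
cv2.imwrite("pics/h1.png",np.hstack([cv2.resize(c["color"][190:300,270:370],(400,440)),cv2.resize(s["color"][110:220,220:320],(400,440))])[:,:,::-1])
p=r.read_state()["ee_pos"];a=np.radians(8.2)
l=np.array([np.cos(a),np.sin(a),0])
for t in(-.06,0,.06):
    X=p+[0,0,.006]+t*l;q=proj(c,X);w=proj(s,X);print((q-[270,190])*4,(w-[220,110])*4+[400,0])
E
```

```text
time: 15.65
ee_pos: [0.5156, -0.0322, 0.1769]
eef_rot: [0.104, 0.995, 0.0, -0.0]
ft_force: [0.7, 0.5, -2.4]
width: 0.0396
grip_force: 20.0
time: 16.32
ee_pos: [0.5125, -0.0031, 0.1766]
eef_rot: [-0.07, 0.998, 0.0, -0.0]
ft_force: [0.2, -0.1, -3.9]
width: 0.0396
grip_force: 20.0
dx,dy,dz rows of 30mm: [-0.02  0.02  2.55]  az shares -0.03 (now 98.0)  t=16.3
[227.7257 375.5936] [538.0637  69.7995]
[210.9083 239.316 ] [621.1698 114.8442]
[194.3886 105.4502] [707.3846 161.5738]
```

View pics/h1.png

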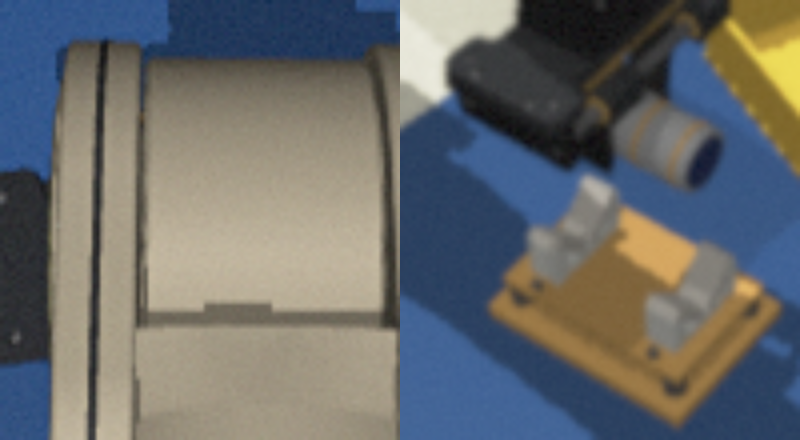

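```bash
python3 -m crank '[{"dx":0,"dy":0,"dz":1,"ax":0,"ay":0,"az":0,"claw":1},{"dx":0,"dy":0,"dz":1,"ax":0,"ay":0,"az":0,"claw":1},{"dx":0,"dy":0,"dz":0.7,"ax":0,"ay":0,"az":0,"claw":1},{"dx":0,"dy":0,"dz":0.4,"ax":0,"ay":0,"az":0,"claw":1},{"dx":0,"dy":0,"dz":0.2,"ax":0,"ay":0,"az":0,"claw":1},{"dx":0,"dy":0,"dz":0,"ax":0,"ay":0,"az":0,"claw":1}]'
python3 -m crank '[{"dx":0,"dy":0,"dz":0.1,"ax":0,"ay":0,"az":0,"claw":1},{"dx":0,"dy":0,"dz":0,"ax":0,"ay":0,"az":0,"claw":1},{"dx":0,"dy":0,"dz":0,"ax":0,"ay":0,"az":0,"claw":1},{"dx":0,"dy":0,"dz":0,"ax":0,"ay":0,"az":0,"claw":1}]' 4

```

```text
time: 16.92
ee_pos: [0.5123, -0.003, 0.0769]
eef_rot: [-0.071, 0.997, -0.0, -0.001]
ft_force: [0.5, -0.0, -2.2]
width: 0.0393
grip_force: 20.0
time: 17.25
ee_pos: [0.5132, -0.0029, 0.0753]
eef_rot: [-0.072, 0.997, 0.0, 0.001]
ft_force: [-0.0, -0.1, -3.0]
width: 0.0398
grip_force: 4.0
```

Lower slowly until contact with light grip.

```bash
for i in 1; do python3 -m crank '[{"dx":0,"dy":0,"dz":0.07,"ax":0,"ay":0,"az":0,"claw":1},{"dx":0,"dy":0,"dz":0,"ax":0,"ay":0,"az":0,"claw":1},{"dx":0,"dy":0,"dz":0,"ax":0,"ay":0,"az":0,"claw":1}]'; done
python3 -m crank '[{"dx":0,"dy":0,"dz":0.07,"ax":0,"ay":0,"az":0,"claw":1},{"dx":0,"dy":0,"dz":0,"ax":0,"ay":0,"az":0,"claw":1},{"dx":0,"dy":0,"dz":0,"ax":0,"ay":0,"az":0,"claw":1}]'
```

```text
time: 17.5
ee_pos: [0.5126, -0.0029, 0.0724]
eef_rot: [-0.072, 0.997, 0.0, 0.0]
ft_force: [-0.0, 0.2, -3.5]
width: 0.0397
grip_force: 4.0
time: 17.75
ee_pos: [0.5129, -0.0027, 0.0706]
eef_rot: [-0.072, 0.997, 0.0, 0.0]
ft_force: [-1.2, 0.9, 0.6]
width: 0.0397
grip_force: 4.0
```

```bash
python3 -m crank '[{"dx":0,"dy":0,"dz":0,"ax":0,"ay":0,"az":0,"claw":-0.1},{"dx":0,"dy":0,"dz":0,"ax":0,"ay":0,"az":0,"claw":-0.3},{"dx":0,"dy":0,"dz":0,"ax":0,"ay":0,"az":0,"claw":-0.5},{"dx":0,"dy":0,"dz":0,"ax":0,"ay":0,"az":0,"claw":-0.5},{"dx":0,"dy":0,"dz":-0.5,"ax":0,"ay":0,"az":0,"claw":-0.5},{"dx":0,"dy":0,"dz":-1,"ax":0,"ay":0,"az":0,"claw":-0.5},{"dx":0,"dy":0,"dz":-1,"ax":0,"ay":0,"az":0,"claw":-0.5},{"dx":0,"dy":0,"dz":-1,"ax":0,"ay":0,"az":0,"claw":-0.5}]'
python3 - <<'E'
from m import *
s=r.camera("scene")
cv2.imwrite("pics/p1.png",cv2.resize(s["color"][120:220,220:340],None,fx=6,fy=6,interpolation=cv2.INTER_CUBIC)[:,:,::-1])
a=np.radians(8.2);l=np.array([np.cos(a),np.sin(a),0])
for t in(-.06,0,.06):print((proj(s,np.array([.513,-.0025,.076])+t*l)-[220,120])*6)
E
```

```text
time: 18.42
ee_pos: [0.5123, -0.0033, 0.1765]
eef_rot: [-0.071, 0.997, -0.0, -0.0]
ft_force: [1.2, -0.4, -1.1]
width: 0.0651
grip_force: 0.0
[229.5823 230.4076]
[345.6668 296.2839]
[465.7761 364.4441]
```

View pics/p1.png

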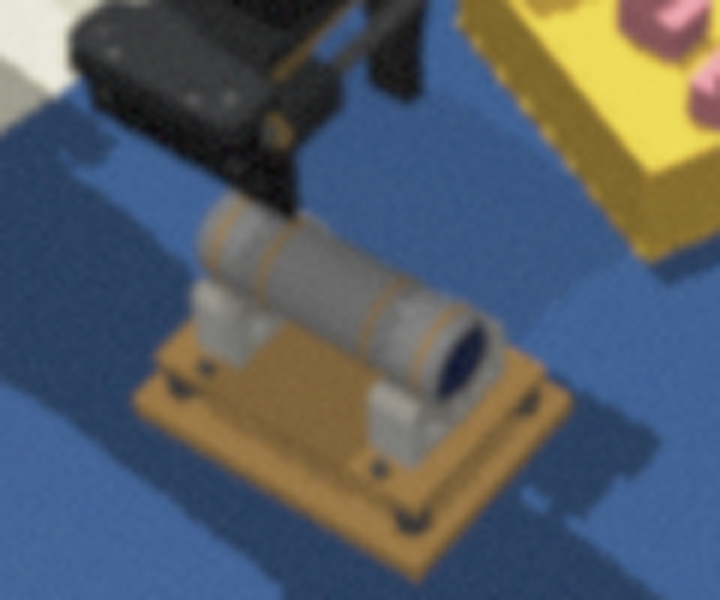

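```bash
python3 -m crank '[{"dx":0,"dy":0,"dz":0,"ax":0,"ay":0,"az":0,"claw":1},{"dx":0,"dy":0,"dz":0,"ax":0,"ay":0,"az":0,"claw":1},{"dx":0,"dy":0,"dz":0,"ax":0,"ay":0,"az":0,"claw":1},{"dx":0,"dy":0,"dz":0,"ax":0,"ay":0,"az":0,"claw":1},{"dx":0,"dy":0,"dz":0,"ax":0,"ay":0,"az":0,"claw":1},{"dx":0,"dy":0,"dz":0,"ax":0,"ay":0,"az":0,"claw":1},{"dx":0,"dy":0,"dz":0,"ax":0,"ay":0,"az":0,"claw":1},{"dx":0,"dy":0,"dz":0,"ax":0,"ay":0,"az":0,"claw":1}]' 20
python3 -m crank '[{"dx":0,"dy":0,"dz":0,"ax":0,"ay":0,"az":0,"claw":1},{"dx":0,"dy":0,"dz":0,"ax":0,"ay":0,"az":0,"claw":1},{"dx":0,"dy":0,"dz":0.8,"ax":0,"ay":0,"az":0,"claw":1},{"dx":0,"dy":0,"dz":0.8,"ax":0,"ay":0,"az":0,"claw":1},{"dx":0,"dy":0,"dz":0.4,"ax":0,"ay":0,"az":0,"claw":1},{"dx":0,"dy":0,"dz":0,"ax":0,"ay":0,"az":0,"claw":1},{"dx":0,"dy":0,"dz":0,"ax":0,"ay":0,"az":0,"claw":1}]'
python3 -c "
from h import *
plan((.513,-.0025,.107),98.2)"
```

```text
time: 19.13
ee_pos: [0.5126, -0.003, 0.1751]
eef_rot: [-0.072, 0.997, -0.0, -0.0]
ft_force: [-0.1, -0.7, -0.1]
width: 0.0199
grip_force: 0.0
time: 19.72
ee_pos: [0.5125, -0.0031, 0.1153]
eef_rot: [-0.071, 0.997, -0.0, -0.0]
ft_force: [0.3, 0.3, 1.1]
width: 0.0007
grip_force: 0.0
dx,dy,dz rows of 30mm: [-0.02  0.02  0.28]  az shares -0.00 (now 98.2)  t=19.7
```

```bash
python3 -m crank '[{"dx":0,"dy":0,"dz":0.1,"ax":0,"ay":0,"az":0,"claw":1},{"dx":0,"dy":0,"dz":0.1,"ax":0,"ay":0,"az":0,"claw":1},{"dx":0,"dy":0,"dz":0.1,"ax":0,"ay":0,"az":0,"claw":1},{"dx":0,"dy":0,"dz":0,"ax":0,"ay":0,"az":0,"claw":1},{"dx":0,"dy":0,"dz":0,"ax":0,"ay":0,"az":0,"claw":1}]'
python3 -m crank '[{"dx":0,"dy":0,"dz":0.05,"ax":0,"ay":0,"az":0,"claw":1},{"dx":0,"dy":0,"dz":0.05,"ax":0,"ay":0,"az":0,"claw":1},{"dx":0,"dy":0,"dz":0,"ax":0,"ay":0,"az":0,"claw":1},{"dx":0,"dy":0,"dz":0,"ax":0,"ay":0,"az":0,"claw":1}]'
```

```text
time: 20.13
ee_pos: [0.513, -0.0029, 0.1067]
eef_rot: [-0.072, 0.997, 0.0, 0.0]
ft_force: [0.7, 0.3, 1.8]
width: 0.0005
grip_force: 1.0
time: 20.47
ee_pos: [0.5131, -0.0029, 0.1036]
eef_rot: [-0.072, 0.997, 0.0, 0.0]
ft_force: [0.3, 1.0, 5.2]
width: 0.0004
grip_force: 2.5
```

```bash
python3 -m crank '[{"dx":0,"dy":0,"dz":0.04,"ax":0,"ay":0,"az":0,"claw":1},{"dx":0,"dy":0,"dz":0.04,"ax":0,"ay":0,"az":0,"claw":1},{"dx":0,"dy":0,"dz":0.04,"ax":0,"ay":0,"az":0,"claw":1},{"dx":0,"dy":0,"dz":0,"ax":0,"ay":0,"az":0,"claw":1},{"dx":0,"dy":0,"dz":0,"ax":0,"ay":0,"az":0,"claw":1},{"dx":0,"dy":0,"dz":0,"ax":0,"ay":0,"az":0,"claw":1},{"dx":0,"dy":0,"dz":0,"ax":0,"ay":0,"az":0,"claw":1}]'
python3 - <<'E'
from m import *
s=r.camera("scene")
cv2.imwrite("pics/p2.png",cv2.resize(s["color"][110:220,210:340],None,fx=5,fy=5,interpolation=cv2.INTER_CUBIC)[:,:,::-1])
E
```

```text
time: 21.05
ee_pos: [0.5131, -0.0029, 0.1003]
eef_rot: [-0.072, 0.997, 0.0, 0.0]
ft_force: [-0.7, 1.0, 7.5]
width: 0.0006
grip_force: 4.1
```

View pics/p2.png

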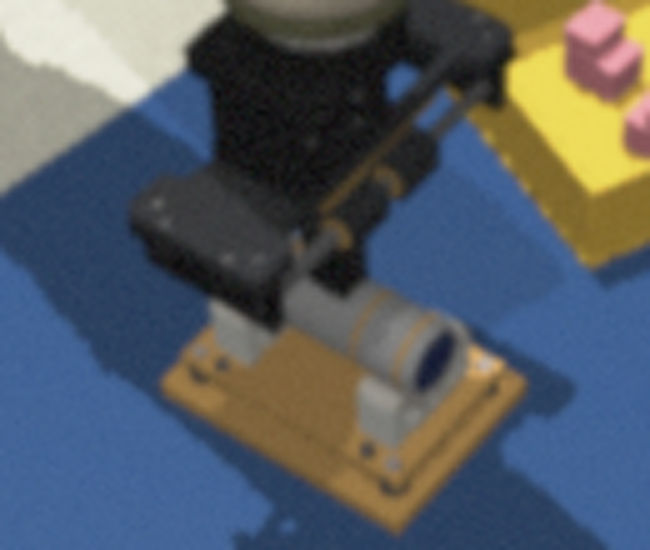

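The picture shows the barrel lying in both vees (glass end near pixel 437,360 of the crop), with the closed fingers pressing on its top. The cradle has visibly sunk, and the force and height readings put it at about 6.5 mm.

```bash
python3 -c "
from bench import r
print(r.close_job())"
```

```text
the job is handed in; nothing more can be done
None
```

The job is handed in at about 21 s of the 72 s allowed: both pink chunks are in the bin, and the closed fingers hold the lens barrel down in both vees with the cradle sunk about 6.5 mm, judged from force and height since there is no direct reading; no verdict came back.

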